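# Clamp a sample tin in the three-jaw chuck

## Task

The sample tin on the loading tray has to be clamped in the three-jaw chuck for its test. Turn the chuck's sleeve by its red peg to open the jaws, slide the tin along the tray (do not lift or tip it) between the yellow cheeks and the jaws onto the middle of the chuck, then turn the sleeve the other way until all three jaws hold the tin firmly. Leave the bottles, jar and beaker standing where they are.

Things in the scene. Friction and masses are not known exactly. Their poses are not given: they have to be found in the camera images.
- chuck: Fixed chuck fixture, origin on the bench under its vertical axis; its +y runs along the loading lane. Steel chuck face 164 mm across at z = 45 mm. Dark grey loading tray flush with it from y = 60 to 260 mm, x = -110 to 110, side lips 5 mm high. Two yellow guide cheeks on the tray at y = 75 to 101, inner faces at x = -50 and +50, tops at z = 69. Base plate 200 mm square.
- sleeve (a joint): Angle of the knurled sleeve ring under the chuck face, rad, 0 to 2.0. 0: jaws fully open; grows anticlockwise seen from above, closing all three jaws: inner faces are 62 mm - 11.3 mm x angle from the axis (they meet the tin at about 1.5). The tin passes between the jaws only below about 0.45. Stiff (0.8 N m, about 7 N at the peg); stays where left.
- peg_top (a point): Top of the red upright peg on the sleeve's arm: 14 mm diameter, 115 mm from the chuck axis, its free length from z = 45 mm to the top at z = 108 mm. It goes round with the sleeve: its direction, anticlockwise from the chuck's +x axis, is 200 deg + sleeve angle.
- jaw0: Steel jaw at 150 deg from the chuck's +x axis (beside the lane). Origin: middle of the lower edge of its inner (gripping) face, 1 mm above the chuck face; x points outward from the axis. 16 mm wide, 24 mm long, 26 mm high at the gripping face.
- jaw1: Steel jaw, the same, at 270 deg (across from the lane).
- jaw2: Steel jaw, the same, at 30 deg (beside the lane).
- tin: Closed round aluminium sample tin, 90 mm in diameter, 49 mm high, 0.25 to 0.5 kg, standing on the loading tray; too wide for the gripper. Origin: centre of its underside.
- wash_bottle: White bottle with blue cap, 58 mm diameter, 140 mm high, standing loose on the bench; bystander. Origin: centre of its underside.
- white_jar: White jar, 60 mm diameter, 90 mm high, loose bystander. Origin: centre of its underside.
- amber_bottle: Amber bottle with black cap, 60 mm diameter, 120 mm high, loose bystander. Origin: centre of its underside.
- beaker: Open glass beaker, 60 mm across, 80 mm high, loose bystander. Origin: centre of its underside.
There are look-alikes about, which are no part of the job. What is shaped like the tin but pink is not meant.

How it is judged:
By the outcome, as a careful person would: the job done as asked, in the order asked, and still so for the second after the job is handed in, with the robot touching nothing.
It also fails if it takes over 72 s, if anything falls off the work surface, if the arm or the gripper's body presses on something with over 40 N, if the wrist force passes 120 N, or if a joint passes its speed limit or range.

## Robot

A 6-joint arm with a two-finger parallel gripper is mounted at the origin on the work surface. World frame = base frame: x ahead of the robot, y to its left, z up, the work surface at z = 0. Lengths are in m, angles in rad, forces in N, time in s.
With the tool pointing down it reaches from about 0.375 to 0.975 m from the base axis. Payload 3.8 kg.
Tool frame: the origin (TCP) lies midway between the tips of the shut fingers; the grasp point (between the pads) lies 19 mm behind it (grip_point_offset is the distance from the TCP to the grasp point, in m); z points along the fingers, y is the line along which they close (so a half turn about z gives the same grasp; the last joint's range is limited). The gripper opens to 88 mm and grips with 3 to 60 N. Pads are 18 mm wide; open, the fingers measure 123 mm over their backs; the gripper's body (75 mm by 187 mm) begins 45 mm behind the grasp point.
Start: joints at [1.135, 0.264, 1.604, -0, 1.274, -0.037], TCP at [0.262, 0.622, 0.239] pointing down, gripper open.
Joint ranges: [-2.63, 2.63], [-0.94, 2.18], [0.31, 2.57], [-1.31, 4.45], [0, 2.66], [-2.55, 2.55]. Speed limits (rad/s): [2.57, 2.57, 3.14, 3.14, 3.14, 3.14].

## Interface

Orientations are given as a rotation vector (axis times angle).
In Python, from plant import * gives the robot as it stands.
- The arm moves only by the tool move_arm, never from a script. Its argument "commands" is a list of rows, each a list of 5 numbers: the shift along the tool's x, y, z scaled (see below), then the turn about the tool's z scaled (see below), then the closure, from -1 (fully open) to 1 (shut). A call has 1 to 12 rows; each row shifts and turns the commanded pose from where the row before left it, along the tool's axes as they then stand; what a row does not reach is not made up. The controller multiplies each number of a shift by 0.04 m and each number of a turn by 6 degrees. A row lasts 1/12 s, in which the tool goes at most 41.7 mm and 7.16 degrees, less where a joint would pass 70% of its speed; a pose out of reach is approached as far as the arm can. A call with a number of a shift or a turn outside -1 to 1 is refused whole. A call with a gripper value outside its range is refused whole. The fingers move at their own pace and stop on an object; "grip_force" is the grip in N (left out, the last holds). Time passes only in rows, so rows that do not move let the fingers close. It gives the time, the measured TCP pose, the force, the opening and the grip force at its end, in the units of the state.
- observe(): the state, without advancing time (a new reading comes with each control period).
- snapshot(name): name is "scene" or "top"; returns (picture, depth): 420x560x3 uint8, red, green, blue; 420x560 float32, m along the optical axis (not along the pixel's ray), 0 where there is no reading.
- camera_model(name): a dict with "mtx" (3x3 intrinsics, pixels), "R" (3x3) and "t" (3): a world point X has camera coordinates R X + t. Camera axes: x right, y down, z forward; pixel columns grow to the right and rows downward; lengths in m; the calibration is good to about 2 mm. A picture is of the moment at which its call begins. camera_model takes no time and is no camera call.
- sign_off(): hands the job in; it is judged then, once.
The state is a dict: "time_s": time; "joints": joint angles; "dq": joint speeds; "joint_torque": joint torques, N m; "tcp_pos": TCP position; "orientation": TCP orientation; "contact_force": force on the tool from outside, world axes, zero at the start; "torque": the same for the moment, N m; "gripper_width": opening from 0.0 (shut) to 1.0 (fully open); "grasp_force": force on a finger pad.
Only numpy, scipy, OpenCV 4.12 (cv2) and the standard library are available. Lean on these libraries where they do the work, as an engineer would, in place of code of your own. Each camera call takes 0.05 s, during which the arm holds its last target. There are 200 camera calls.

## Working session

There is one attempt and no reset: what is moved stays moved. The work goes in short steps, Python scripts to look and compute and a tool call to move; the robot and the scene stay as the last step left them, time stands still between calls to the robot, and variables do not carry over. Pictures are saved under pics/ and viewed, at most 10 in all, crops included, and the job is handed in when it is done.

Besides the shell and the picture viewer there is one more tool, called as name([rows], argument=value, ...), one row to a line, values as JSON. move_arm: Moves the arm, as the interface text tells. Shifts and turns lie within -1 to 1; 1 stands for 0.04 m of shift or 6 degrees of turn. Its arguments: {"type":"object","properties":{"commands":{"type":"array","items":{"type":"array","items":{"type":"number"}}},"grip_force":{"type":"number"}},"required":["commands"]}

```bash
mkdir -p pics; ls
python3 - <<'E'
from plant import *
import cv2,numpy as np
for n in("scene","top"):
    p,d=snapshot(n); np.savez(f"{n}0.npz",p=p,d=d); cv2.imwrite(f"pics/{n}0.png",p[:,:,::-1])
    c=camera_model(n); print(n,c["mtx"].round(1).tolist(),(-c["R"].T@c["t"]).round(3),c["R"].round(2).tolist())
s=observe(); print(s)
E
```

```text
pics
scene [[383.7, 0.0, 275.7], [0.0, 383.7, 207.9], [0.0, 0.0, 1.0]] [ 0.896 -0.31   0.757] [[0.71, 0.7, 0.01], [0.59, -0.6, -0.54], [-0.37, 0.39, -0.84]]
top [[485.4, 0.0, 286.1], [0.0, 485.4, 221.4], [0.0, 0.0, 1.0]] [0.475 0.013 1.135] [[-0.01, -1.0, 0.03], [-0.99, 0.01, -0.13], [0.13, -0.03, -0.99]]
{'time_s': 0.1, 'joints': array([ 1.13510704e+00,  2.64659195e-01,  1.60519058e+00, -5.13347365e-06,
        1.27371618e+00, -3.68887440e-02]), 'dq': array([ 0.00077502, -0.00107616, -0.0027688 ,  0.00015094,  0.00031208,
        0.00157434]), 'joint_torque': array([ 6.90954876e-04, -5.03613210e+01, -3.58074689e+01,  7.30936672e-02,
        2.34273181e-02, -2.25291512e-05]), 'tcp_pos': array([0.26184361, 0.62146528, 0.23755037]), 'orientation': array([-6.22198280e-01, -3.07889466e+00,  3.01490195e-03]), 'contact_force': array([-0.29934586,  0.56640044,  0.56455216]), 'torque': array([-0.00760112,  0.02572748,  0.02143648]), 'grasp_force': 0.0, 'gripper_width': 0.9968990470529454}
```

View pics/top0.png

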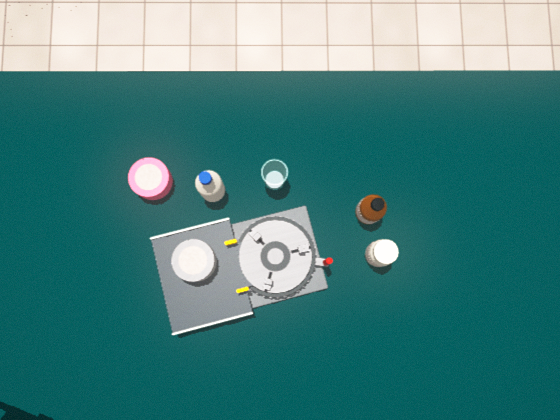

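View pics/scene0.png

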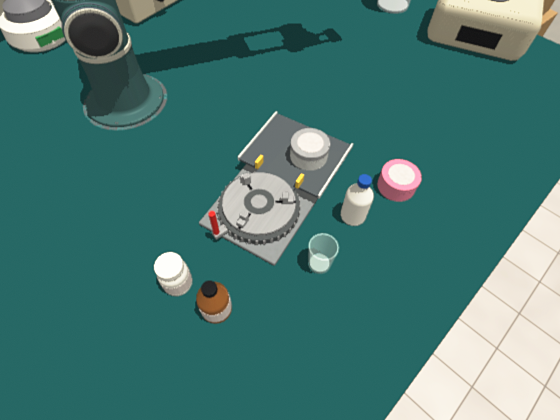

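Top picture: the silver tin is on the tray at (193,261). The pink look-alike is at (150,178), and the white jar lid at (383,252) and the beaker at (275,175) are the other round things. The tin I want is (193,261), grey and standing on the tray. The peg is at (328,262) and the cheeks are at (231,242) and (242,290).

```bash
cat > h.py <<'E'
import cv2,numpy as np
from plant import *
def ray(n,uv,z):
    c=camera_model(n);o=-c["R"].T@c["t"];uv=np.atleast_2d(uv).astype(float)
    d=np.c_[(uv-c["mtx"][:2,2])/c["mtx"][0,0],np.ones(len(uv))]@c["R"]
    return o+d*((z-o[2])/d[:,2])[:,None]
def cloud(n,d):
    c=camera_model(n);v,u=np.mgrid[:420,:560]
    P=np.dstack([(u-c["mtx"][0,2])/c["mtx"][0,0]*d,(v-c["mtx"][1,2])/c["mtx"][1,1]*d,d])-c["t"]
    return P@c["R"]
def blobs(m,amin=8):
    n,l,s,c=cv2.connectedComponentsWithStats(m.astype(np.uint8))
    return [(c[i],s[i,4],l==i) for i in range(1,n) if s[i,4]>=amin]
def proj(n,X):
    c=camera_model(n);q=(np.atleast_2d(X)@c["R"].T+c["t"])@c["mtx"].T
    return q[:,:2]/q[:,2:]
E
python3 - <<'E'
from h import *
for n in("top","scene"):
    f=np.load(f"{n}0.npz");p,d=f["p"],f["d"];P=cloud(n,d)
    hsv=cv2.cvtColor(p,cv2.COLOR_RGB2HSV);H,S,V=[hsv[:,:,i].astype(int) for i in range(3)]
    m=(H>20)&(H<35)&(S>150)&(V>120)
    for c,a,k in blobs(m): print(n,"yel",c.round(1),a,np.median(P[k],0).round(3),ray(n,c,.069).round(4))
    m=((H<6)|(H>174))&(S>190)&(V>100)
    for c,a,k in blobs(m):
        print(n,"red",c.round(1),a,np.median(P[k],0).round(3),P[k][:,2].max().round(3),ray(n,c,.108).round(4))
    # tin top
    x,y=[(193,261),(310,140)][n=="scene"]
    zt=.045+.049
    q=P[:,:,2]; m=(abs(q-zt)<.008)&(S<70)
    for c,a,k in blobs(m,200):
        cnt=max(cv2.findContours(k.astype(np.uint8),0,1)[0],key=len)[:,0]
        w=ray(n,cnt,zt)[:,:2].astype(np.float32);print(n,"z94",c.round(),a,cv2.minEnclosingCircle(w),np.median(q[k]).round(4))
    m=(abs(q-.045)<.004)&(S<60)&(V>110)
    for c,a,k in blobs(m,200):
        cnt=max(cv2.findContours(k.astype(np.uint8),0,1)[0],key=len)[:,0]
        w=ray(n,cnt,.045)[:,:2].astype(np.float32);print(n,"z45",c.round(),a,cv2.minEnclosingCircle(w),np.median(q[k]).round(4))
p=np.load("top0.npz")["p"];cv2.imwrite("pics/c0.png",cv2.resize(p[195:345,140:345,::-1],None,fx=3.9,fy=3.9,interpolation=2))
E
```

```text
top yel [230.6 241.7] 50 [0.569 0.106 0.069] [[0.5695 0.1053 0.069 ]]
top yel [242.4 289.3] 47 [0.466 0.08  0.069] [[0.4656 0.0797 0.069 ]]
top red [328.4 260.5] 31 [ 0.524 -0.104  0.108] 0.111 [[ 0.5238 -0.1046  0.108 ]]
top z94 [210. 185.] 249 ((0.6968523263931274, 0.15150418877601624), 0.028171179816126823) 0.0943
top z94 [193. 260.] 1446 ((0.5293310880661011, 0.1826334446668625), 0.0458630733191967) 0.0937
top z94 [386. 251.] 455 ((0.5425919890403748, -0.23128186166286469), 0.026439882814884186) 0.0897
top z45 [150. 177.] 506 ((0.7227882742881775, 0.294092059135437), 0.043530337512493134) 0.0475
top z45 [231. 271.] 9423 ((0.5158498287200928, 0.11032025516033173), 0.18687592446804047) 0.0451
scene yel [258.5 161.4] 75 [0.47  0.077 0.062] [[0.4742 0.0733 0.069 ]]
scene yel [299.1 180.3] 69 [0.575 0.102 0.065] [[0.5774 0.0993 0.069 ]]
scene red [213.7 222.1] 103 [ 0.531 -0.109  0.083] 0.11 [[ 0.546  -0.1172  0.108 ]]
scene z94 [30. 15.] 286 ((-0.425475537776947, -0.021695265546441078), 0.06755847483873367) 0.0934
scene z94 [483.  27.] 577 ((0.5809866189956665, 0.9146436452865601), 0.15092377364635468) 0.0937
scene z94 [310. 143.] 990 ((0.5333763957023621, 0.1809094399213791), 0.048809248954057693) 0.0944
scene z94 [358. 197.] 252 ((0.7037448883056641, 0.1471395641565323), 0.029597051441669464) 0.094
scene z94 [168. 265.] 589 ((0.5485901236534119, -0.23276059329509735), 0.02752591297030449) 0.0905
scene z45 [276. 176.] 5871 ((0.5123537182807922, 0.10719399154186249), 0.18633244931697845) 0.0459
scene z45 [259. 201.] 214 ((0.5408209562301636, 0.007567460183054209), 0.02053668349981308) 0.046
```

View pics/c0.png

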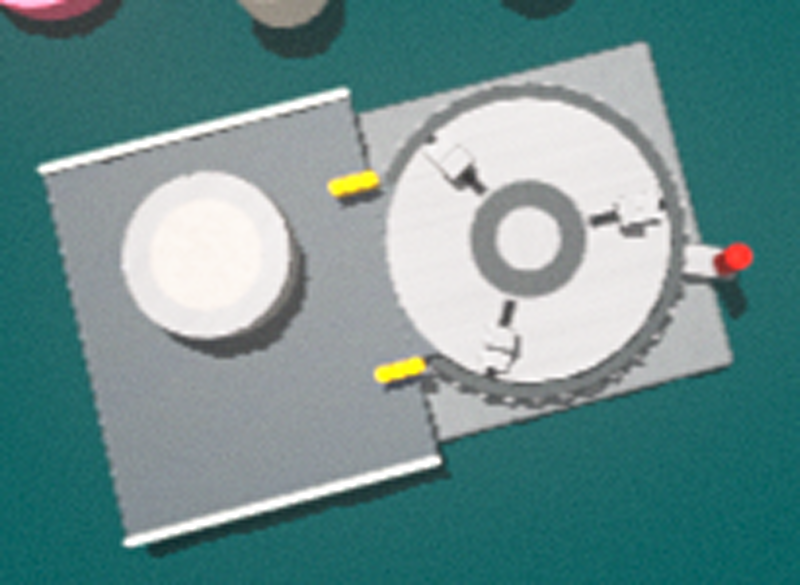

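The crop confirms the choice: a grey tin on the tray, its centre at crop (207,255), and no pink on it. Next I refine the chuck frame and compute the move to the peg.

```bash
cat >> h.py <<'E'
from scipy.spatial.transform import Rotation as Rn
def go(xy,z,yaw):  # print moves needed: turn first, then shifts in turned tool frame; yaw = world deg of tool y
    s=observe();R=Rn.from_rotvec(s["orientation"]).as_matrix();p=s["tcp_pos"]
    y0=np.degrees(np.arctan2(R[1,1],R[0,1]));t=-((yaw-y0+180)%360-180)
    a=np.radians(yaw);Y=np.array([np.cos(a),np.sin(a),0]);Z=np.array([0,0,-1.]);X=np.cross(Y,Z)
    d=np.array([*xy,z])-p
    print("t",round(s["time_s"],2),"tcp",p.round(4),"yaw",y0.round(1),"F",s["contact_force"].round(1),"w",round(s["gripper_width"]*88,1),"gf",round(s["grasp_force"],1))
    print("turn units",round(t/6,2),"shift units in turned frame",(np.array([X@d,Y@d,Z@d])/.04).round(3))
E
python3 - <<'E'
from h import *
for n in("top","scene"):
    f=np.load(f"{n}0.npz");p=f["p"];P=cloud(n,f["d"]);hsv=cv2.cvtColor(p,cv2.COLOR_RGB2HSV)
    V=hsv[:,:,2].astype(int);S=hsv[:,:,1]
    # hub ring (dark annulus) and lips
    O=np.array([.5386,.007]);r=np.hypot(P[:,:,0]-O[0],P[:,:,1]-O[1])
    m=(r<.045)&(V<165)&(abs(P[:,:,2]-.045)<.008)
    for c,a,k in blobs(m,60):
        cnt=max(cv2.findContours(k.astype(np.uint8),0,1)[0],key=len)
        e=cv2.fitEllipse(cnt);print(n,"hub",a,e,ray(n,e[0],.045).round(4))
    m=(V>200)&(S<60)&(abs(P[:,:,2]-.05)<.006)&(r>.11)&(r<.3)
    for c,a,k in blobs(m,40):
        uv=np.argwhere(k)[:,::-1];w=ray(n,uv,.05)[:,:2].astype(np.float32);l=cv2.fitLine(w,2,0,.01,.01).ravel()
        print(n,"lip",a,np.degrees(np.arctan2(l[1],l[0])).round(2),l[2:].round(4))
E
```

```text
top hub 442 ((274.9831237792969, 255.87664794921875), (28.266164779663086, 28.438373565673828), 28.977214813232422) [[0.5386 0.008  0.045 ]]
top lip 150 -76.16 [0.6026 0.1983]
top lip 189 -76.1 [0.3935 0.1472]
scene hub 467 ((257.82244873046875, 200.98153686523438), (27.382841110229492, 29.824718475341797), 92.64675903320312) [[0.5399 0.0063 0.045 ]]
scene lip 118 -76.13 [0.3971 0.1417]
scene lip 131 -76.18 [0.6066 0.1936]
scene lip 40 28.99 [ 0.7369 -0.0144]
```

```bash
cat >> h.py <<'E'
O=np.array([.5390,.0073]);A=13.87
a_=np.radians(A);U=np.array([np.cos(a_),np.sin(a_)]);W=np.array([-U[1],U[0]])
def ch(x,y): return O+x*U+y*W   # chuck -> world
def toch(p): d=np.asarray(p)[:2]-O; return np.array([d@U,d@W])
def pegxy(s): a=np.radians(200+A)+s; return O+.115*np.array([np.cos(a),np.sin(a)])
E
python3 -c "
from h import *
go(pegxy(.845),.2,-7.74)"
```

```text
t 0.1 tcp [0.2618 0.6215 0.2376] yaw 67.2 F [-0.3  0.6  0.6] w 87.7 gf 0.0
turn units 12.48 shift units in turned frame [-17.156   8.935   0.939]
```

move_arm([
  [0,0,0,1,0.1],
  [0,0,0,1,0.1],
  [0,0,0,1,0.1],
  [0,0,0,1,0.1],
  [0,0,0,1,0.1],
  [0,0,0,1,0.1],
  [0,0,0,1,0.1],
  [0,0,0,1,0.1],
  [0,0,0,1,0.1],
  [0,0,0,1,0.1],
  [0,0,0,1,0.1],
  [0,0,0,1,0.1],
], grip_force=10)

```text
time_s: 1.1
tcp_pos: [0.2619, 0.6216, 0.2379]
orientation: [2.319, 2.119, -0.002]
contact_force: [-0.4, -0.3, 0.2]
gripper_width: 0.45
grasp_force: 0.0
```

move_arm([
  [0,0,0,0.48,0.1],
  [-0.8,0.4,0,0,0.1],
  [-0.8,0.4,0,0,0.1],
  [-0.8,0.4,0,0,0.1],
  [-0.8,0.4,0,0,0.1],
  [-0.8,0.4,0,0,0.1],
  [-0.8,0.4,0,0,0.1],
  [-0.8,0.4,0,0,0.1],
  [-0.8,0.4,0,0,0.1],
  [-0.8,0.4,0,0,0.1],
  [-0.8,0.4,0,0,0.1],
  [-0.8,0.4,0,0,0.1],
])

```text
time_s: 2.1
tcp_pos: [0.389, 0.2478, 0.2384]
orientation: [2.366, 2.067, -0.001]
contact_force: [-0.5, 0.5, -0.7]
gripper_width: 0.452
grasp_force: 0.0
```

move_arm([
  [-0.8,0.4,0,0,0.1],
  [-0.8,0.4,0,0,0.1],
  [-0.8,0.4,0,0,0.1],
  [-0.8,0.4,0,0,0.1],
  [-0.8,0.4,0,0,0.1],
  [-0.8,0.4,0,0,0.1],
  [-0.8,0.4,0,0,0.1],
  [-0.8,0.4,0,0,0.1],
  [0,0,0,0,0.1],
  [0,0,0,0,0.1],
])

```text
time_s: 2.93
tcp_pos: [0.4815, -0.0229, 0.2382]
orientation: [-2.369, -2.061, 0.001]
contact_force: [-0.8, -0.2, 0.1]
gripper_width: 0.448
grasp_force: 0.0
```

```bash
python3 -c "
from h import *
go(pegxy(.845),.072,-7.74)"
```

```text
t 2.93 tcp [ 0.4815 -0.0229  0.2382] yaw -8.0 F [-0.8 -0.2  0.1] w 39.4 gf 0.0
turn units -0.04 shift units in turned frame [-1.934  1.325  4.155]
```

move_arm([
  [-0.65,0.44,0,0,0.1],
  [-0.65,0.44,0,0,0.1],
  [-0.63,0.44,0,0,0.1],
  [0,0,0.5,0,0.1],
  [0,0,0.7,0,0.1],
  [0,0,0.7,0,0.1],
  [0,0,0.7,0,0.1],
  [0,0,0.7,0,0.1],
  [0,0,0.5,0,0.1],
  [0,0,0.35,0,0.1],
  [0,0,0,0,0.1],
])

```text
time_s: 3.85
tcp_pos: [0.52, -0.1024, 0.0688]
orientation: [-2.359, -2.064, 0.007]
contact_force: [-1.4, 0.6, -0.5]
gripper_width: 0.448
grasp_force: 0.0
```

```bash
python3 -c "
from h import *
go(pegxy(.845),.072,-7.74)
p,d=snapshot('scene');cv2.imwrite('pics/s1.png',cv2.resize(p[100:300,120:380,::-1],None,fx=3,fy=3))"
```

```text
t 3.85 tcp [ 0.52   -0.1024  0.0688] yaw -7.6 F [-1.4  0.6 -0.5] w 39.4 gf 0.0
turn units 0.02 shift units in turned frame [-0.094  0.103 -0.081]
```

View pics/s1.png

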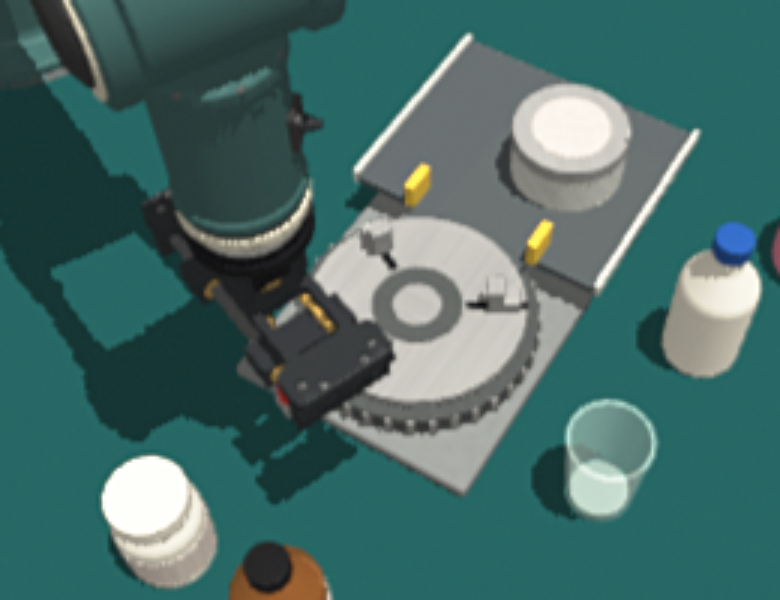

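The gripper stands over the peg, with red visible at crop (283,398) between the fingers, and everything else still in place. I centre on the peg and close.

move_arm([
  [-0.09,0.1,-0.08,0,0.1],
  [0,0,0,0,1],
  [0,0,0,0,1],
  [0,0,0,0,1],
  [0,0,0,0,1],
  [0,0,0,0,1],
], grip_force=15)

```text
time_s: 4.4
tcp_pos: [0.526, -0.109, 0.0767]
orientation: [-2.365, -2.066, 0.002]
contact_force: [-4.9, 1.4, 6.6]
gripper_width: 0.152
grasp_force: 15.0
```

```bash
python3 -c "
from h import *
go(pegxy(.845),.072,-7.74)"
```

```text
t 4.4 tcp [ 0.526  -0.109   0.0767] yaw -7.7 F [-4.9  1.4  6.6] w 13.3 gf 15.0
turn units 0.0 shift units in turned frame [ 0.05  -0.067  0.117]
```

move_arm([
  [0.004,-0.15,0,0.5,1],
  [0.004,-0.15,0,0.5,1],
  [0.004,-0.15,0,0.5,1],
  [0.004,-0.15,0,0.5,1],
  [0.004,-0.15,0,0.5,1],
  [0.004,-0.15,0,0.5,1],
  [0,0,0,0,1],
])

```text
time_s: 4.98
tcp_pos: [0.4937, -0.1, 0.0768]
orientation: [2.658, 1.666, 0.003]
contact_force: [2.5, -4.8, -1.9]
gripper_width: 0.151
grasp_force: 15.0
```

```bash
cat >> h.py <<'E'
def peg():
    p=toch(observe()["tcp_pos"]);a=(np.degrees(np.arctan2(p[1],p[0]))-200)%360
    print("r",np.hypot(*p).round(4),"sleeve by tcp",np.radians(a).round(3));s=np.radians(a)
    go(pegxy(s),.072,200+A+a+90)
E
python3 -c "
from h import *
peg()"
```

```text
r 0.1164 sleeve by tcp 0.58
t 4.98 tcp [ 0.4937 -0.1     0.0768] yaw -25.8 F [ 2.5 -4.8 -1.9] w 13.3 gf 15.0
turn units -0.49 shift units in turned frame [0.035 0.    0.119]
```

move_arm([
  [0.008,-0.15,0,0.45,1],
  [0.008,-0.15,0,0.45,1],
  [0.008,-0.15,0,0.45,1],
  [0.008,-0.15,0,0.5,1],
  [0.006,-0.15,0,0.5,1],
  [0.006,-0.15,0,0.5,1],
  [0.006,-0.15,0,0.5,1],
  [0.006,-0.15,0,0.5,1],
  [0.006,-0.15,0,0.5,1],
  [0,0,0,0,1],
])

```text
time_s: 5.82
tcp_pos: [0.4503, -0.0668, 0.0767]
orientation: [2.965, 1.025, -0.004]
contact_force: [-4.5, -10.6, 5.2]
gripper_width: 0.154
grasp_force: 15.0
```

```bash
python3 -c "
from h import *
peg()"
```

```text
r 0.1156 sleeve by tcp 0.105
t 5.82 tcp [ 0.4503 -0.0668  0.0767] yaw -51.9 F [ -4.5 -10.6   5.2] w 13.6 gf 15.0
turn units -0.29 shift units in turned frame [ 0.014 -0.     0.117]
```

move_arm([
  [0,0,0,0,0.1],
  [0,0,0,0,0.1],
  [0,0,0,0,0.1],
  [0,0,-0.6,0,0.1],
  [0,0,-0.8,0,0.1],
  [0,0,-0.8,0,0.1],
  [0,0,-0.8,0,0.1],
  [0,0,-0.3,1,0.1],
  [0,0,0,1,0.1],
  [0,0,0,1,0.1],
  [0,0,0,1,0.1],
])

```text
time_s: 6.73
tcp_pos: [0.4518, -0.0642, 0.2086]
orientation: [3.118, 0.38, 0.002]
contact_force: [-1.2, -0.2, -0.8]
gripper_width: 0.451
grasp_force: 0.0
```

```bash
python3 -c "
from h import *
go(ch(.101,.1715),.2,A-90)"
```

```text
t 6.73 tcp [ 0.4518 -0.0642  0.2086] yaw -76.1 F [-1.2 -0.2 -0.8] w 39.7 gf 0.0
turn units 0.0 shift units in turned frame [ 5.07  -5.501  0.215]
```

move_arm([
  [0.6,-0.65,0,0,0.1],
  [0.65,-0.7,0,0,0.1],
  [0.65,-0.7,0,0,0.1],
  [0.65,-0.7,0,0,0.1],
  [0.65,-0.7,0,0,0.1],
  [0.65,-0.7,0,0,0.1],
  [0.65,-0.7,0,0,0.1],
  [0.57,-0.65,0,0,0.1],
  [0,0,0,0,0.1],
  [0,0,0,0,0.1],
])

```text
time_s: 7.57
tcp_pos: [0.5943, 0.2003, 0.2071]
orientation: [-3.117, -0.392, 0.002]
contact_force: [0.0, 0.2, -1.6]
gripper_width: 0.448
grasp_force: 0.0
```

```bash
python3 -c "
from h import *
go(ch(.101,.1715),.06,A-90)
p,d=snapshot('scene');cv2.imwrite('pics/s2.png',cv2.resize(p[80:280,180:440,::-1],None,fx=3,fy=3))"
```

```text
t 7.57 tcp [0.5943 0.2003 0.2071] yaw -75.7 F [ 0.   0.2 -1.6] w 39.4 gf 0.0
turn units 0.08 shift units in turned frame [0.027 0.065 3.679]
```

View pics/s2.png

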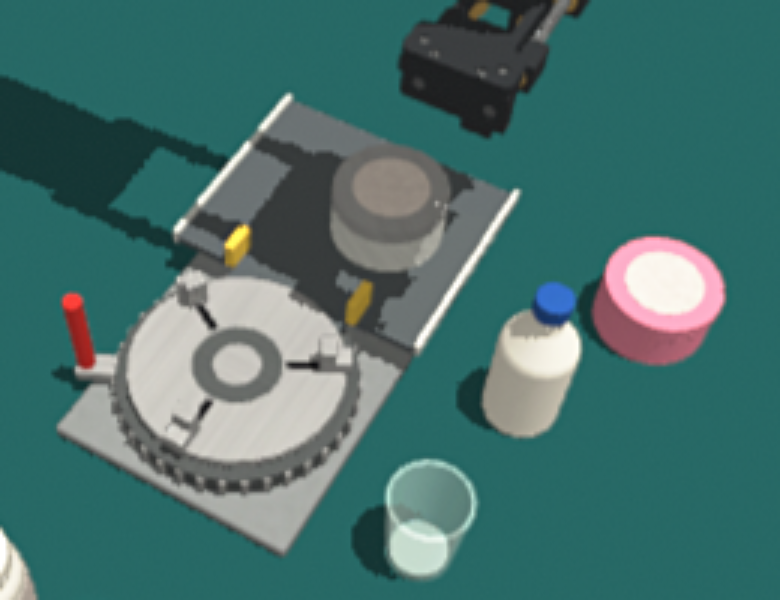

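The jaws are open, the peg is free at crop (72,300), and the gripper is beyond the tin, clear of the bottle. I lower it beside the tin.

move_arm([
  [0.03,0.06,0.5,0.08,0.1],
  [0,0,0.7,0,0.1],
  [0,0,0.7,0,0.1],
  [0,0,0.7,0,0.1],
  [0,0,0.6,0,0.1],
  [0,0,0.35,0,0.1],
  [0,0,0,0,0.1],
])

```text
time_s: 8.2
tcp_pos: [0.5923, 0.1942, 0.062]
orientation: [3.118, 0.372, -0.012]
contact_force: [-0.3, -0.3, -0.4]
gripper_width: 0.448
grasp_force: 0.0
```

```bash
python3 -c "
from h import *
go(ch(.0495,.1715),.06,A-90)"
```

```text
t 8.2 tcp [0.5923 0.1942 0.062 ] yaw -76.4 F [-0.3 -0.3 -0.4] w 39.4 gf 0.0
turn units -0.04 shift units in turned frame [-1.177 -0.07   0.051]
```

move_arm([
  [-0.12,-0.07,0.05,0,0.1],
  [-0.12,0,0,0,0.1],
  [-0.12,0,0,0,0.1],
  [-0.12,0,0,0,0.1],
  [-0.12,0,0,0,0.1],
  [-0.12,0,0,0,0.1],
  [-0.12,0,0,0,0.1],
  [-0.1,0,0,0,0.1],
  [-0.08,0,0,0,0.1],
  [0,0,0,0,0.1],
])

```text
time_s: 9.03
tcp_pos: [0.5567, 0.1899, 0.0653]
orientation: [-3.119, -0.374, -0.005]
contact_force: [4.2, 0.9, 3.9]
gripper_width: 0.453
grasp_force: 2.5
```

```bash
cat >> h.py <<'E'
def tin():  # tin top disc centre in chuck frame, from both views
    for n in("scene","top"):
        p,d=snapshot(n);P=cloud(n,d);q=P[:,:,2];S=cv2.cvtColor(p,cv2.COLOR_RGB2HSV)[:,:,1]
        xy=P[:,:,:2]-O;cx,cy=xy@U,xy@W
        m=(abs(q-.094)<.006)&(abs(cx)<.1)&(cy>-.06)&(cy<.25)&(cv2.cvtColor(p,cv2.COLOR_RGB2HSV)[:,:,2]>80 if n=="top" else True)
        for c,a,k in blobs(m,250):
            e=cv2.fitEllipse(max(cv2.findContours(k.astype(np.uint8),0,1)[0],key=len))
            B=np.c_[cx[k],cy[k]];(mc,r)=cv2.minEnclosingCircle(B.astype(np.float32))
            print(n,a,"ell",toch(ray(n,e[0],.094)[0]).round(4),"circ",np.round(mc,4),round(r,4),"z",np.median(q[k]).round(4))
E
python3 -c "
from h import *
tin();go(ch(.0495,.1715),.06,A-90);print(toch(observe()['tcp_pos']))"
```

```text
scene 301 ell [-0.0098  0.1732] circ [0.001  0.1735] 0.0438 z 0.0945
top 389 ell [0.0042 0.1474] circ [0.0025 0.1555] 0.0349 z 0.0938
top 291 ell [0.0078 0.2046] circ [0.0043 0.1997] 0.0298 z 0.0937
t 9.13 tcp [0.5566 0.1899 0.0649] yaw -76.3 F [5.1 1.3 4.6] w 39.4 gf 2.8
turn units -0.03 shift units in turned frame [-0.284  0.039  0.123]
[0.06087228 0.17304485]
```

```bash
python3 -c "
from h import *
for n in('top','scene'):
    p,d=snapshot(n);P=cloud(n,d);q=P[:,:,2];xy=P[:,:,:2]-O;cx,cy=xy@U,xy@W
    k=(abs(q-.094)<.006)&(abs(cx)<.1)&(cy>.1)&(cy<.25)
    print(n,np.percentile(cx[k],[.5,99.5]).round(4),np.percentile(cy[k],[.5,99.5]).round(4))
cv2.imwrite('pics/s3.png',cv2.resize(p[80:230,200:400,::-1],None,fx=3.5,fy=3.5))"
```

```text
top [-0.0297  0.0342] [0.13   0.2185]
scene [-0.0316  0.0449] [0.1308 0.2169]
```

View pics/s3.png

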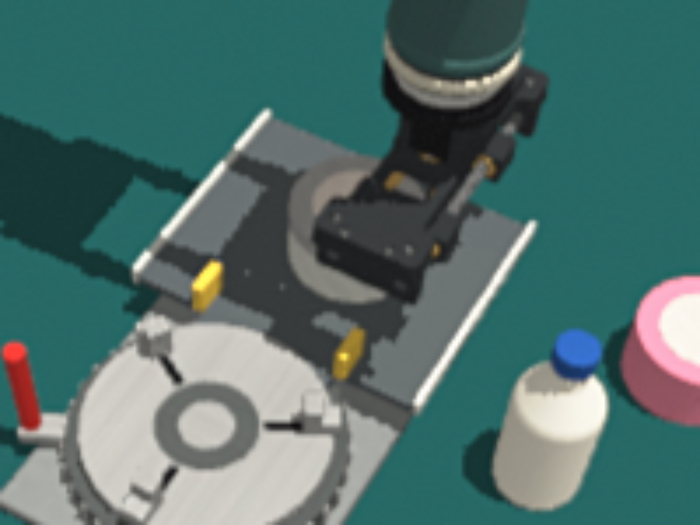

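The fingers cradle the tin at crop (350,230). Its -x edge at -32 mm puts its centre at about x = +12 mm, so I push further.

move_arm([
  [-0.1,0,0,0,0.1],
  [-0.1,0,0,0,0.1],
  [-0.1,0,0,0,0.1],
  [0,0,0,0,0.1],
])

```text
time_s: 9.57
tcp_pos: [0.5442, 0.1868, 0.0643]
orientation: [-3.119, -0.374, -0.002]
contact_force: [5.0, 1.0, 4.5]
gripper_width: 0.446
grasp_force: 2.5
```

```bash
cat >> h.py <<'E'
def ext(lo=.1):
  for n in('top','scene'):
    p,d=snapshot(n);P=cloud(n,d);q=P[:,:,2];xy=P[:,:,:2]-O;cx,cy=xy@U,xy@W
    k=(abs(q-.094)<.006)&(abs(cx)<.1)&(cy>lo)&(cy<.25)
    print(n,np.percentile(cx[k],[.5,99.5]).round(4),np.percentile(cy[k],[.5,99.5]).round(4))
E
python3 -c "
from h import *
ext();go(ch(.0495,.1715),.06,A-90);print(toch(observe()['tcp_pos']))"
```

```text
top [-0.042  0.021] [0.1297 0.2188]
scene [-0.0445  0.0333] [0.1291 0.2158]
t 9.67 tcp [0.5442 0.1868 0.0641] yaw -76.3 F [4.3 0.7 3.4] w 39.5 gf 2.6
turn units -0.03 shift units in turned frame [0.035 0.037 0.103]
[0.04810876 0.17299076]
```

move_arm([
  [0.4,0,0,0,0.1],
  [0.4,0,0,0,0.1],
  [0,0,-0.7,0,0.1],
  [0,0,-0.9,0,0.1],
  [0,0,-0.8,0,0.1],
  [0,0,0,-1,0.1],
  [0,0,0,-1,0.1],
  [0,0,0,-1,0.1],
  [0,0,0,-1,0.1],
  [0,0,0,-1,0.1],
  [0,0,0,-1,0.1],
  [0,0,0,-1,0.1],
])

```text
time_s: 10.67
tcp_pos: [0.5718, 0.1934, 0.157]
orientation: [-2.772, -1.474, 0.013]
contact_force: [-0.3, -0.1, -0.0]
gripper_width: 0.448
grasp_force: 0.0
```

move_arm([
  [0,0,0,-1,0.1],
  [0,0,0,-1,0.1],
  [0,0,0,-1,0.1],
  [0,0,0,-1,0.1],
  [0,0,0,-1,0.1],
  [0,0,0,-1,0.1],
  [0,0,0,-1,0.1],
  [0,0,0,-1,0.1],
  [0,0,0,0,0.1],
])

```text
time_s: 11.42
tcp_pos: [0.572, 0.1934, 0.1571]
orientation: [-1.935, -2.469, 0.01]
contact_force: [-0.7, 0.1, 0.8]
gripper_width: 0.45
grasp_force: 0.0
```

```bash
python3 -c "
from h import *
go(ch(.0,.242),.06,A)
tin();ext()"
```

```text
t 11.42 tcp [0.572  0.1934 0.1571] yaw 13.8 F [-0.7  0.1  0.8] w 39.6 gf 0.0
turn units -0.0 shift units in turned frame [ 1.73  -1.916  2.428]
scene 935 ell [0.0013 0.1713] circ [-0.0009  0.1734] 0.047 z 0.0945
top 636 ell [-0.0086  0.1549] circ [-0.004   0.1665] 0.0444 z 0.0937
top [-0.0466  0.0371] [0.1295 0.181 ]
scene [-0.0431  0.0442] [0.1287 0.2178]
```

move_arm([
  [0.57,-0.64,0,0,0.1],
  [0.58,-0.64,0,0,0.1],
  [0.58,-0.64,0,0,0.1],
  [0,0,0,0,0.1],
  [0,0,0.6,0,0.1],
  [0,0,0.7,0,0.1],
  [0,0,0.6,0,0.1],
  [0,0,0.5,0,0.1],
  [0,0,0,0,0.1],
])

```text
time_s: 12.37
tcp_pos: [0.4805, 0.2414, 0.0594]
orientation: [-1.94, -2.466, 0.013]
contact_force: [-0.9, 0.0, -0.8]
gripper_width: 0.449
grasp_force: 0.0
```

```bash
python3 -c "
from h import *
go(ch(.0,.049),.06,A);print(toch(observe()['tcp_pos']))"
```

```text
t 12.37 tcp [0.4805 0.2414 0.0594] yaw 13.6 F [-0.9  0.  -0.8] w 39.5 gf 0.0
turn units -0.04 shift units in turned frame [-4.808  0.016 -0.016]
[-0.00065657  0.24133523]
```

move_arm([
  [-0.2,0.016,0,0,0.1],
  [-0.2,0,0,0,0.1],
  [-0.2,0,0,0,0.1],
  [-0.2,0,0,0,0.1],
  [-0.2,0,0,0,0.1],
  [-0.2,0,0,0,0.1],
  [-0.2,0,0,0,0.1],
  [-0.2,0,0,0,0.1],
  [-0.2,0,0,0,0.1],
  [-0.2,0,0,0,0.1],
  [0,0,0,0,0.1],
])

```text
time_s: 13.28
tcp_pos: [0.5047, 0.1644, 0.0645]
orientation: [1.94, 2.468, 0.001]
contact_force: [1.6, -0.0, 0.9]
gripper_width: 0.447
grasp_force: 0.3
```

```bash
python3 -c "
from h import *
go(ch(.0,.049),.06,A);print(toch(observe()['tcp_pos']));ext(0)"
```

```text
t 13.28 tcp [0.5047 0.1644 0.0645] yaw 13.7 F [ 1.6 -0.   0.9] w 39.3 gf 0.3
turn units -0.03 shift units in turned frame [-2.793 -0.108  0.113]
[0.00432033 0.16072124]
top [-0.0408  0.0463] [0.0685 0.1333]
scene [-0.0381  0.0495] [0.0671 0.1665]
```

move_arm([
  [-0.08,-0.05,0,0,0.1],
  [-0.1,-0.05,0,0,0.1],
  [-0.15,-0.02,0,0,0.1],
  [-0.2,0,0,0,0.1],
  [-0.2,0,0,0,0.1],
  [-0.2,0,0,0,0.1],
  [0,0,0,0,0.1],
])

```text
time_s: 13.97
tcp_pos: [0.5079, 0.1266, 0.0637]
orientation: [1.942, 2.469, -0.002]
contact_force: [-0.9, -0.5, 0.1]
gripper_width: 0.45
grasp_force: 0.0
```

```bash
python3 -c "
from h import *
go(ch(.0,.049),.06,A);print(toch(observe()['tcp_pos']));ext(-.06)"
```

```text
t 13.97 tcp [0.5079 0.1266 0.0637] yaw 13.6 F [-0.9 -0.5  0.1] w 39.6 gf 0.0
turn units -0.04 shift units in turned frame [-1.856  0.041  0.093]
[-0.00164468  0.12324999]
top [-0.0473  0.0398] [0.0307 0.0864]
scene [-0.0976  0.0429] [-0.0533  0.1259]
```

move_arm([
  [-0.15,0.03,0,0,0.1],
  [-0.2,0,0,0,0.1],
  [-0.2,0,0,0,0.1],
  [-0.2,0,0,0,0.1],
  [-0.2,0,0,0,0.1],
  [-0.2,0,0,0,0.1],
  [-0.2,0,0,0,0.1],
  [-0.15,0,0,0,0.1],
  [-0.1,0,0,0,0.1],
  [0,0,0,0,0.1],
])

```text
time_s: 14.9
tcp_pos: [0.5244, 0.0655, 0.064]
orientation: [1.941, 2.469, -0.0]
contact_force: [0.5, 0.4, -0.2]
gripper_width: 0.45
grasp_force: 0.0
```

```bash
python3 -c "
from h import *
go(ch(.0,.048),.06,A);print(toch(observe()['tcp_pos']));ext(-.08)"
```

```text
t 14.9 tcp [0.5244 0.0655 0.064 ] yaw 13.6 F [ 0.5  0.4 -0.2] w 39.6 gf 0.0
turn units -0.04 shift units in turned frame [-0.3    0.005  0.101]
[-0.00019734  0.05998411]
top [-0.0438  0.0339] [-0.0337  0.0228]
scene [-0.0973  0.0448] [-0.0524  0.0611]
```

move_arm([
  [-0.1,0,0,0,0.1],
  [-0.1,0,0,0,0.1],
  [-0.08,0,0,0,0.1],
  [0,0,0,0,0.1],
  [0,0,0,0,0.1],
])

```text
time_s: 15.42
tcp_pos: [0.5269, 0.0554, 0.064]
orientation: [1.94, 2.47, -0.0]
contact_force: [0.4, 0.3, 0.8]
gripper_width: 0.45
grasp_force: 0.3
```

```bash
python3 -c "
from h import *
go(ch(.0,.048),.06,A);print(toch(observe()['tcp_pos']));ext(-.08)"
```

```text
t 15.42 tcp [0.5269 0.0554 0.064 ] yaw 13.7 F [0.4 0.3 0.8] w 39.6 gf 0.3
turn units -0.03 shift units in turned frame [-0.04   0.005  0.1  ]
[-0.0002187   0.04961332]
top [-0.0431  0.0417] [-0.0434  0.0153]
scene [-0.0967  0.0449] [-0.0516  0.0485]
```

move_arm([
  [0.3,0,0,0,0.1],
  [0.3,0,0,0,0.1],
  [0,0,-0.7,0,0.1],
  [0,0,-0.9,0,0.1],
  [0,0,-0.9,0,0.1],
  [0,0,-0.8,0,0.1],
  [0,0,0,1,0.1],
  [0,0,0,1,0.1],
  [0,0,0,1,0.1],
  [0,0,0,1,0.1],
  [0,0,0,1,0.1],
  [0,0,0,1,0.1],
])

```text
time_s: 16.52
tcp_pos: [0.5204, 0.0802, 0.1958]
orientation: [-2.613, -1.744, 0.0]
contact_force: [-0.0, -0.2, -0.0]
gripper_width: 0.448
grasp_force: 0.0
```

move_arm([
  [0,0,0,1,0.1],
  [0,0,0,1,0.1],
  [0,0,0,1,0.1],
  [0,0,0,1,0.1],
  [0,0,0,0.7,0.1],
  [0,0,0,0,0.1],
])

```text
time_s: 17.02
tcp_pos: [0.5205, 0.0801, 0.1957]
orientation: [-2.957, -1.06, 0.001]
contact_force: [-1.2, 0.2, -0.4]
gripper_width: 0.452
grasp_force: 0.0
```

```bash
python3 -c "
from h import *
go(pegxy(.1),.2,-50.4);tin()
for n in ('scene','top'):
    p,d=snapshot(n);hsv=cv2.cvtColor(p,cv2.COLOR_RGB2HSV);H,S,V=[hsv[:,:,i].astype(int) for i in range(3)]
    P=cloud(n,d)
    for c,a,k in blobs(((H<6)|(H>174))&(S>190)&(V>60)):
        k=k&(abs(P[:,:,2]-.108)<.006); w=P[k].mean(0); q=toch(w);print(n,'peg',k.sum(),w.round(4),np.hypot(*q).round(4),np.radians((np.degrees(np.arctan2(q[1],q[0]))-200)%360).round(3))
p=snapshot('scene')[0];cv2.imwrite('pics/s4.png',cv2.resize(p[100:270,140:380,::-1],None,fx=3.3,fy=3.3))"
```

```text
t 17.02 tcp [0.5205 0.0801 0.1957] yaw -50.6 F [-1.2  0.2 -0.4] w 39.8 gf 0.0
turn units -0.03 shift units in turned frame [-3.679  1.698 -0.108]
scene 1223 ell [ 0.0019 -0.0014] circ [0.0006 0.0007] 0.0462 z 0.0943
top 677 ell [-0.0142 -0.0128] circ [-0.0087 -0.0068] 0.0435 z 0.0938
scene peg 33 [ 0.4533 -0.0663  0.1076] 0.1129 0.118
top peg 28 [ 0.4494 -0.0641  0.1073] 0.1146 0.082
```

View pics/s4.png

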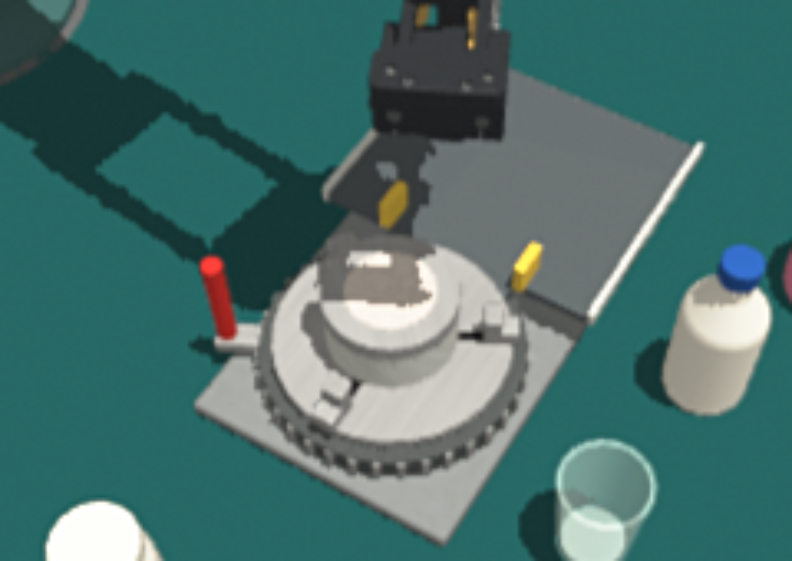

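The tin is centred in the chuck at crop (390,310), and the peg at crop (212,267) is at sleeve ≈0.1. I go back to the peg.

move_arm([
  [-0.6,0.28,0,0,0.1],
  [-0.62,0.28,0,0,0.1],
  [-0.62,0.28,0,0,0.1],
  [-0.62,0.29,0,0,0.1],
  [-0.62,0.29,0,0,0.1],
  [-0.6,0.28,0,0,0.1],
  [0,0,0,0,0.1],
  [0,0,0.5,0,0.1],
  [0,0,0.5,0,0.1],
])

```text
time_s: 18.02
tcp_pos: [0.4523, -0.0676, 0.1572]
orientation: [2.955, 1.059, 0.007]
contact_force: [-0.0, 0.6, -1.0]
gripper_width: 0.446
grasp_force: 0.0
```

```bash
python3 -c "
from h import *
go(pegxy(.1),.075,-50.4)"
```

```text
t 18.02 tcp [ 0.4523 -0.0676  0.1572] yaw -50.6 F [-0.   0.6 -1. ] w 39.2 gf 0.0
turn units -0.03 shift units in turned frame [-0.012 -0.06   2.055]
```

move_arm([
  [0,-0.05,0.6,0,0.1],
  [0,0,0.6,0,0.1],
  [0,0,0.6,0,0.1],
  [0,0,0.2,0,0.1],
  [0,0,0,0,1],
  [0,0,0,0,1],
  [0,0,0,0,1],
  [0,0,0,0,1],
  [0,0,0,0,1],
], grip_force=15)

```text
time_s: 18.77
tcp_pos: [0.4512, -0.066, 0.0777]
orientation: [2.955, 1.061, 0.005]
contact_force: [-0.0, -0.8, 1.9]
gripper_width: 0.153
grasp_force: 15.0
```

```bash
python3 -c "
from h import *
peg()"
```

```text
r 0.1144 sleeve by tcp 0.104
t 18.77 tcp [ 0.4512 -0.066   0.0777] yaw -50.5 F [-0.  -0.8  1.9] w 13.5 gf 15.0
turn units -0.06 shift units in turned frame [-0.016 -0.     0.141]
```

move_arm([
  [0.004,0.15,0,-0.5,1],
  [0.004,0.15,0,-0.5,1],
  [0.004,0.15,0,-0.5,1],
  [0.004,0.15,0,-0.5,1],
  [0.004,0.15,0,-0.5,1],
  [0.004,0.15,0,-0.5,1],
  [0.004,0.15,0,-0.5,1],
  [0.004,0.15,0,-0.5,1],
  [0.004,0.15,0,-0.5,1],
  [0.004,0.15,0,-0.5,1],
  [0.004,0.15,0,-0.5,1],
  [0.004,0.15,0,-0.5,1],
])

```text
time_s: 19.77
tcp_pos: [0.5082, -0.1038, 0.0775]
orientation: [-2.481, -1.925, 0.003]
contact_force: [-7.8, -0.2, 9.9]
gripper_width: 0.155
grasp_force: 15.0
```

```bash
python3 -c "
from h import *
peg()"
```

```text
r 0.1153 sleeve by tcp 0.709
t 19.77 tcp [ 0.5082 -0.1038  0.0775] yaw -14.4 F [-7.8 -0.2  9.9] w 13.6 gf 15.0
turn units 0.19 shift units in turned frame [ 0.008 -0.     0.138]
```

move_arm([
  [0.005,0.15,0,-0.5,1],
  [0.005,0.15,0,-0.5,1],
  [0.005,0.15,0,-0.5,1],
  [0.005,0.15,0,-0.5,1],
  [0.005,0.15,0,-0.5,1],
  [0.005,0.15,0,-0.5,1],
  [0.005,0.15,0,-0.5,1],
  [0.005,0.15,0,-0.5,1],
  [0.005,0.15,0,-0.5,1],
  [0.005,0.15,0,-0.5,1],
  [0.005,0.15,0,-0.5,1],
  [0.005,0.15,0,-0.5,1],
], grip_force=25)

```text
time_s: 20.77
tcp_pos: [0.5797, -0.1014, 0.0776]
orientation: [1.763, 2.598, -0.006]
contact_force: [-4.2, -9.0, 4.7]
gripper_width: 0.149
grasp_force: 25.0
```

```bash
python3 -c "
from h import *
peg()"
```

```text
r 0.1161 sleeve by tcp 1.338
t 20.77 tcp [ 0.5797 -0.1014  0.0776] yaw 21.7 F [-4.2 -9.   4.7] w 13.2 gf 25.0
turn units 0.19 shift units in turned frame [0.026 0.    0.14 ]
```

move_arm([
  [0.015,0.1,0,-0.3,1],
  [0.015,0.1,0,-0.3,1],
  [0.005,0.1,0,-0.3,1],
  [0.005,0.1,0,-0.3,1],
  [0.005,0.1,0,-0.3,1],
  [0,0,0,0,1],
], grip_force=40)

```text
time_s: 21.27
tcp_pos: [0.5984, -0.0925, 0.0777]
orientation: [1.553, 2.725, -0.007]
contact_force: [-0.8, -12.8, 1.6]
gripper_width: 0.146
grasp_force: 40.0
```

```bash
python3 -c "
from h import *
peg()"
```

```text
r 0.1162 sleeve by tcp 1.516
t 21.27 tcp [ 0.5984 -0.0925  0.0777] yaw 30.6 F [ -0.8 -12.8   1.6] w 12.8 gf 40.0
turn units -0.02 shift units in turned frame [ 0.029 -0.     0.142]
```

move_arm([
  [-0.02,0.06,0,-0.2,1],
  [0,0.06,0,-0.2,1],
  [0,0.06,0,-0.1,1],
  [0,0,0,0,1],
])

```text
time_s: 21.6
tcp_pos: [0.6022, -0.0902, 0.0776]
orientation: [1.484, 2.768, -0.012]
contact_force: [-10.6, -15.2, 7.8]
gripper_width: 0.141
grasp_force: 40.0
```

```bash
cat >> h.py <<'E'
def tan():
    s=observe();d=s["tcp_pos"][:2]-O;r=d/np.hypot(*d);F=s["contact_force"][:2];print("Ftan",(F@[-r[1],r[0]]).round(1),"Frad",(F@r).round(1))
E
python3 -c "
from h import *
peg();tan()"
```

```text
r 0.1162 sleeve by tcp 1.555
t 21.6 tcp [ 0.6022 -0.0902  0.0776] yaw 33.6 F [-10.6 -15.2   7.8] w 12.4 gf 40.0
turn units 0.11 shift units in turned frame [ 0.03 -0.    0.14]
Ftan -17.2 Frad 7.0
```

move_arm([
  [-0.02,0.06,0,0,1],
  [0,0.06,0,0,1],
  [0,0,0,0,1],
  [0,0,0,0,1],
])

```text
time_s: 21.93
tcp_pos: [0.6041, -0.089, 0.0775]
orientation: [-1.483, -2.765, 0.017]
contact_force: [-15.8, -17.6, 13.0]
gripper_width: 0.141
grasp_force: 40.1
```

```bash
python3 -c "
from h import *
peg();tan()"
```

```text
r 0.1162 sleeve by tcp 1.575
t 21.93 tcp [ 0.6041 -0.089   0.0775] yaw 33.6 F [-15.8 -17.6  13. ] w 12.4 gf 40.1
turn units -0.08 shift units in turned frame [0.031 0.    0.139]
Ftan -23.0 Frad 5.7
```

move_arm([
  [-0.01,0.06,0,0,1],
  [0,0.06,0,0,1],
  [0,0,0,0,1],
  [0,0,0,0,1],
])

```text
time_s: 22.27
tcp_pos: [0.606, -0.0877, 0.0775]
orientation: [-1.48, -2.762, 0.023]
contact_force: [-22.3, -20.9, 19.3]
gripper_width: 0.142
grasp_force: 40.1
```

```bash
python3 -c "
from h import *
peg();tan()"
```

```text
r 0.1162 sleeve by tcp 1.594
t 22.27 tcp [ 0.606  -0.0877  0.0775] yaw 33.6 F [-22.3 -20.9  19.3] w 12.5 gf 40.1
turn units -0.26 shift units in turned frame [0.03  0.    0.137]
Ftan -30.3 Frad 4.2
```

move_arm([
  [0,-0.1,0,0,1],
  [0,0,0,0,0.1],
  [0,0,0,0,0.1],
  [0,0,0,0,0.1],
  [0,0,-0.5,0,0.1],
  [0,0,-0.8,0,0.1],
  [0,0,-0.8,0,0.1],
  [0,0,-0.8,0,0.1],
  [0,0,-0.5,0,0.1],
  [-0.8,0,0,0,0.1],
  [-0.8,0,0,0,0.1],
])

```text
time_s: 23.18
tcp_pos: [0.6462, -0.1366, 0.2166]
orientation: [1.481, 2.763, 0.003]
contact_force: [0.5, 0.3, 0.6]
gripper_width: 0.45
grasp_force: 0.0
```

move_arm([
  [-0.8,0,0,0,0.1],
  [-0.8,0,0,0,0.1],
  [0,0,0,0,0.1],
  [0,0,0,0,0.1],
])

```text
time_s: 23.52
tcp_pos: [0.6802, -0.1917, 0.2122]
orientation: [1.49, 2.765, 0.0]
contact_force: [0.2, 0.2, 0.4]
gripper_width: 0.451
grasp_force: 0.0
```

```bash
python3 -c "
from h import *
go(ch(0,0),.2,0);tin()
for n in ('scene','top'):
    p,d=snapshot(n);hsv=cv2.cvtColor(p,cv2.COLOR_RGB2HSV);H,S,V=[hsv[:,:,i].astype(int) for i in range(3)]
    P=cloud(n,d)
    for c,a,k in blobs(((H<6)|(H>174))&(S>190)&(V>60)):
        k=k&(abs(P[:,:,2]-.108)<.006); w=P[k].mean(0); q=toch(w);print(n,'peg',k.sum(),w.round(4),np.hypot(*q).round(4),np.radians((np.degrees(np.arctan2(q[1],q[0]))-200)%360).round(3))
p=snapshot('scene')[0];cv2.imwrite('pics/s5.png',cv2.resize(p[100:340,120:430,::-1],None,fx=2.4,fy=2.4))"
```

```text
t 23.52 tcp [ 0.6802 -0.1917  0.2122] yaw 33.4 F [0.2 0.2 0.4] w 39.7 gf 0.0
turn units 5.56 shift units in turned frame [ 4.975 -3.53   0.304]
scene 1080 ell [ 0.0077 -0.0016] circ [ 0.0024 -0.0002] 0.046 z 0.0943
top 1397 ell [-0.0006  0.    ] circ [-0.0003 -0.0001] 0.0455 z 0.0935
top peg 26 [ 0.599  -0.0896  0.1076] 0.114 1.534
```

View pics/s5.png

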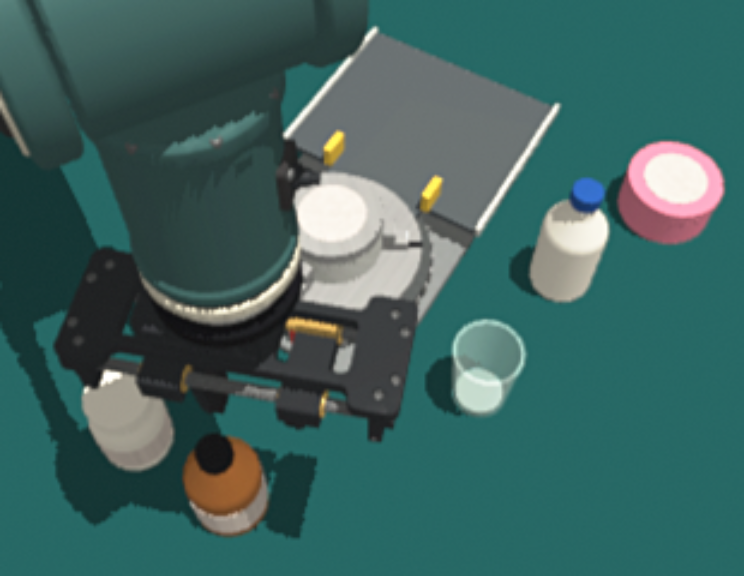

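The tin is centred at (0,0) mm within about 1 mm. The sleeve is at about 1.55, past contact, the bystanders are upright in place, and the arm touches nothing.

```bash
python3 -c "
from plant import *
print(sign_off())"
```

```text
the job is handed in; nothing more can be done
None
```

The tin is clamped on the middle of the chuck (top view puts it within about 1 mm) with the sleeve turned past jaw contact to about 1.55 rad; the bottles, jar and beaker are still standing, and the job was handed in at about 24 s with no verdict shown.

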